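Hang the red earring leaf on the display post

ROBOT

A 6-joint arm with a two-finger parallel gripper is mounted at the origin on the work surface. World frame = base frame: x ahead of the robot, y to its left, z up, the work surface at z = 0. Lengths are in m, angles in degrees, forces in N, time in s.
With the tool pointing down it reaches from about 0.3 to 0.75 m from the base axis. Payload 8.5 kg.
Tool frame: the origin (TCP) lies at the very end of the fingers, on their centre line; the grasp point (between the pads) lies env.pinch_z behind it (env.pinch_z is the distance from the TCP to the grasp point, in m); z points along the fingers, y is the line along which they close (so a half turn about z gives the same grasp; the last joint's range is limited). The gripper opens to 85 mm and grips with 20 to 120 N. Pads are 22 mm wide; open, the fingers measure 114 mm over their backs; the gripper's body (76 mm by 85 mm) begins 54 mm behind the grasp point. The pads swing forward as they close: fully open they stand 13 mm farther back than shut.
Start: joints at [-78.799, 21.807, 74.336, -0, 83.858, -12.336], TCP at [0.22, -0.504, 0.231] pointing down, gripper open.
Joint ranges: [-178.18, 178.18], [-50.72, 133.34], [12.68, 142.11], [-81.47, 261.47], [9.98, 163.14], [-165.26, 165.26]. Speed limits (degrees/s): [136.94, 136.94, 180, 180, 180, 180].

INTERFACE

Orientations are given as a 3x3 rotation matrix whose columns are the frame's x, y, z axes.
In Python, from rig import telemetry, get_image, env gives the robot as it stands. The module is installed in compiled form; this text tells all that it offers.
- The arm moves only by the tool apply_moves, never from a script. Its argument "series" is a list of rows, each a list of 7 numbers: the shift along the tool's x, y, z in mm, then the turn, a rotation vector about the tool's x, y, z in degrees, then the opening, from 0 (shut) to 1 (fully open). A call has 1 to 12 rows; each row shifts and turns the commanded pose from where the row before left it, along the tool's axes as they then stand; what a row does not reach is not made up. A row lasts 1/8 s, in which the tool goes at most 62.5 mm and 10.7 degrees, less where a joint would pass 70% of its speed; a pose out of reach is approached as far as the arm can. A call with a gripper value outside its range is refused whole. The fingers move at their own pace and stop on an object; "grip_force" is the grip in N (left out, the last holds). Time passes only in rows, so rows that do not move let the fingers close. It gives the time, the measured TCP pose, the force, the opening and the grip force at its end, in the units of the state.
- telemetry.observe(): the state, without advancing time (a new reading comes with each control period).
- get_image(name): name is "scene" or "top"; returns a dict with "frame" (384x512x3 uint8, red, green, blue), "z_map" (384x512 float32, m along the optical axis (not along the pixel's ray), 0 where there is no reading), "vertical_fov" (degrees; the focal length in pixels is half the picture's height over the tangent of half this angle, whatever the lens; pixels are square), "cx", "cy" (the principal point, pixels), "eye" and "attitude" of the camera in the world. Camera axes: x right, y up, looking along -z (the intrinsics and any distortion apply to the point x, -y, -z); pixel columns grow to the right and rows downward; lengths in m; the calibration is good to about 2 mm. A picture is of the moment at which its call begins.
- env.close_job(): hands the job in; it is judged then, once.
The state is a dict: "time_s": time; "q": joint angles; "qvel": joint speeds; "joint_efforts": joint torques, N m; "position": TCP position; "tool_rot": TCP orientation; "ft_force": force on the tool from outside, world axes, zero at the start; "wrist_torque": the same for the moment, N m; "grip_width": finger opening in m; "gripper_force": force on a finger pad.
Only numpy, scipy, OpenCV 4.12 (cv2) and the standard library are available. Lean on these libraries where they do the work, as an engineer would, in place of code of your own. Each camera call takes 0.05 s, during which the arm holds its last target. There are 200 camera calls.

TASK

Take the red-framed earring leaf out of its slotted wooden stand and hang it on the empty side of the display post: bring it in from the side, then lower it so that both hinge sockets drop over the two brass pintles and sit fully down, and let go. Leave the white-framed leaf standing where it is.

Things in the scene. Friction and masses are not known exactly. Their poses are not given: they have to be found in the camera images.
- red_centre (a point): Centre of the red-framed leaf's panel (black board, gold hoops; 150 long, 10 thick, 140 high, 0.3 kg, balanced here). x: level, hinge edge to free edge; y: across the thickness; z: up. Pinch the top edge's middle from above. It stands upright in a 12 mm wide, open-topped slot of a wooden stand, walls up to 52 mm over the table, 40 mm of leaf inside; sockets at the end far from the robot.
- red_hinge (a point): On the red leaf's hinge axis, midway between its sockets: 105 mm from red_centre along its -x, 10 mm lower. Same axes. The two steel sockets are upright tubes open at both ends, 16 high, outside diameter 32, bore 24 mm; their undersides lie 45 mm below and 45 mm above this point.
- post_hinge (a point): On the axis of the fixed post's two empty brass pintles, midway, 110 mm over the table; red_hinge comes here when seated. Pintles: 24 high, 19 mm thick at the foot, 6 at the tip; feet 45 mm below and above, on collars 32 wide, 8 thick. x: level, away from the upright (20 square, 50 mm behind, top at 204), as the leaf should point; any swing will do. Slide in from +x raised 30 to 60 mm, then lower.
- white_centre (a point): Centre, half-way up, of the white-framed leaf with pearls: same shape and axes as the red one, in a stand of its own beside it, top 152 mm over the table. To be left alone. (A third leaf, green-framed, is fixed to the far side of the post.)
Things that resemble listed ones, but are neither listed nor needed, are in the scene too. There is more than one size of the part that bears red_centre; the job needs the largest.

How it is judged (in metres and radians):
At the end, for the whole second after the job is handed in: The red leaf hangs on both pintles of the empty side, fully down (hinge point within 12 mm sideways and 8 mm in height of its seated place), upright within 10 degrees, at rest and released, at any swing angle; the white leaf is within 30 mm of where it stood (horizontal distance between red_hinge and post_hinge below 0.012 m and z of red_hinge in the frame of post_hinge between -0.008 and 0.008 m and angle between red_centre's own z axis and vertical below 0.175 rad and distance of white_centre from where it was at the start of the episode below 0.03 m and linear speed of red_leaf below 0.03 m/s); the robot touches nothing.
It fails at once if the white leaf is knocked or taken out of its place (moved over 30 mm) (distance of white_centre from where it was at the start of the episode above 0.03 m).
It also fails if it takes over 42 s, if anything falls off the work surface, if the arm or the gripper's body presses on something with over 40 N, if the wrist force passes 120 N, or if a joint passes its speed limit or range.

## Working session

There is one attempt and no reset: what is moved stays moved. The work goes in short steps, Python scripts to look and compute and a tool call to move; the robot and the scene stay as the last step left them, time stands still between calls to the robot, and variables do not carry over. Pictures are saved under pics/ and viewed, at most 10 in all, crops included, and the job is handed in when it is done.

Besides the shell and the picture viewer there is one more tool, called after ">>>" as a command line: name --pt "numbers of a row" for each row, then --argument value for the rest. apply_moves: Moves the arm, as the interface text tells. Its arguments: {"type":"object","properties":{"series":{"type":"array"},"grip_force":{"type":"number"}},"required":["series"]}

```bash
mkdir -p pics; cat > h.py <<'E'
import numpy as np, cv2
from rig import telemetry, get_image, env
def save(n,fn):
    d=get_image(n); cv2.imwrite('pics/'+fn+'.png',d['frame'][:,:,::-1]); np.savez('pics/'+fn+'.npz',**d); return d
def cloud(d):
    h,w=d['z_map'].shape; f=h/2/np.tan(np.radians(float(d['vertical_fov']))/2)
    v,u=np.mgrid[:h,:w]; z=d['z_map']
    P=np.stack([(u-d['cx'])/f*z,-(v-d['cy'])/f*z,-z],-1)
    A=np.array(d['attitude']);W=P@A.T+np.array(d['eye']); W[z==0]=np.nan; return W
E
python3 - <<'E'
from h import *
for n in('scene','top'):
    d=save(n,n+'0'); print({k:v for k,v in d.items() if k not in('frame','z_map')})
print(telemetry.observe(),env.pinch_z)
E
```

```text
{'vertical_fov': 44.480324017222586, 'cx': 255.95346347510932, 'cy': 197.88901363776947, 'eye': array([ 1.10739911, -0.68798374,  0.90074976]), 'attitude': array([[ 0.73014688, -0.44384911,  0.51950313],
       [ 0.68320069,  0.48653161, -0.54454   ],
       [-0.0110611 ,  0.75251908,  0.65847755]])}
{'vertical_fov': 47.44613188437453, 'cx': 259.6059278330746, 'cy': 195.60346155824345, 'eye': array([ 0.42847973, -0.02757938,  1.20662094]), 'attitude': array([[ 0.00271207,  0.99966777, -0.02563177],
       [-0.99975577,  0.00327271,  0.02185615],
       [ 0.02193277,  0.02556623,  0.9994325 ]])}
{'time_s': 0.1, 'q': array([-7.88001536e+01,  2.18364529e+01,  7.43785890e+01, -1.06806841e-03,
        8.38586457e+01, -1.23356555e+01]), 'qvel': array([-0.03577169, -0.09157762, -0.0852469 ,  0.08454947, -0.07847608,
        0.00373338]), 'joint_efforts': array([ 3.10669282e-03, -4.49221265e+01, -2.31655598e+01, -2.01083822e-04,
        3.69722082e-03,  1.18664161e-05]), 'position': array([ 0.21956687, -0.50398635,  0.23079059]), 'tool_rot': array([[ 9.16812056e-01,  3.99318897e-01, -2.67981082e-04],
       [ 3.99318904e-01, -9.16811229e-01,  1.25799861e-03],
       [ 2.56654551e-04, -1.26035820e-03, -9.99999173e-01]]), 'ft_force': array([ 0.12672538, -0.43626003,  0.23747156]), 'wrist_torque': array([ 0.02292939,  0.02471848, -0.00640429]), 'gripper_force': 0.0, 'grip_width': 0.08559736706494975} 0.0187
```

View pics/scene0.png

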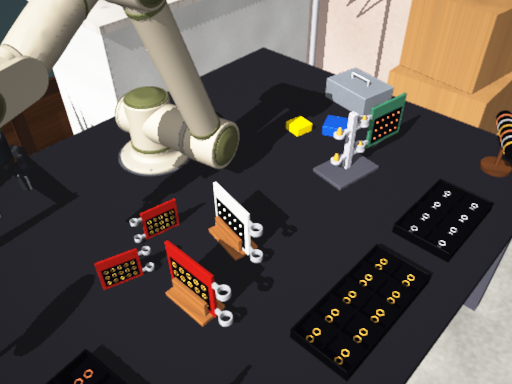

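View pics/top0.png

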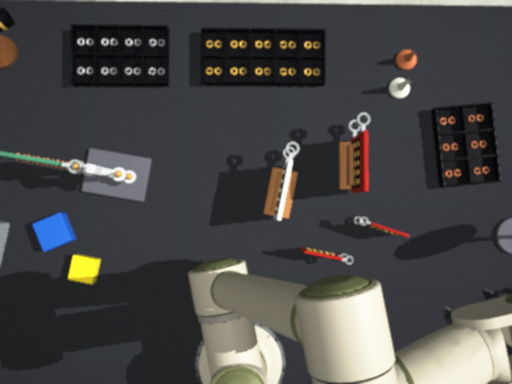

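The scene view shows the candidates for the red leaf: the large one in a wooden stand (scene 190,280; top 365,155), and two small red ones without a stand (scene 122,268 and 160,220; top 325,253 and 385,227). The large one fits, being both the largest and the only one in a slotted stand. The post is at top (120,172), with its empty pintles facing image-right (-y) and the green leaf on the other side. I'll measure these and confirm them in an enlarged crop.

```bash
python3 - <<'E'
from h import *
L={}
for n in('scene','top'):
    d=dict(np.load(f'pics/{n}0.npz')); W=cloud(d); f=d['frame'].astype(int); L[n]=(d,W)
    r,g,b=f[...,0],f[...,1],f[...,2]
    red=(r>110)&(g<70)&(b<70); wh=(f.min(-1)>150)
    reg=np.zeros(red.shape,bool)
    if n=='scene': reg[235:330,160:240]=1
    else: reg[110:200,335:375]=1
    m=red&reg&(W[...,2]>.147)&(W[...,2]<.16)
    P=W[m]; c=P.mean(0); e=np.linalg.svd(P-c)[2][0]; t=(P-c)@e
    print(n,'red top',m.sum(),c,e,t.min(),t.max(),P[:,2].max(), 'mid',c+e*(t.min()+t.max())/2)
    m=red&reg; print(' allred z',np.nanmin(W[m][:,2]),np.nanmax(W[m][:,2]))
    reg[:]=0
    if n=='scene': reg[180:260,205:265]=1
    else: reg[135:225,262:302]=1
    P=W[reg&wh&(W[...,2]>.147)&(W[...,2]<.16)]; print(' white top',len(P),P.min(0),P.max(0))
    # sockets of red
    reg[:]=0
    if n=='scene': reg[280:330,210:240]=1
    else: reg[105:140,340:375]=1
    m=reg&(W[...,2]>.04)&~red&(W[...,2]<.16)
    for lo,hi in((.05,.09),(.118,.14)):
        P=W[m&(W[...,2]>lo)&(W[...,2]<hi)]
        if len(P): print(' sock',lo,len(P),P.min(0),P.max(0),P.mean(0))
    reg[:]=0
    if n=='scene': reg[105:190,310:372]=1
    else: reg[145:205,60:155]=1
    for lo,hi in((.01,.03),(.04,.062),(.066,.095),(.13,.153),(.157,.182),(.195,.21)):
        P=W[reg&(W[...,2]>lo)&(W[...,2]<hi)]
        if len(P): print(' post',lo,hi,len(P),P.min(0).round(4),P.max(0).round(4),P.mean(0).round(4))
a=cv2.resize(cv2.imread('pics/scene0.png')[180:330,90:270],None,fx=2.2,fy=2.2,interpolation=2)
b=cv2.resize(cv2.imread('pics/scene0.png')[90:190,300:420],None,fx=3.3,fy=3.3,interpolation=2)
c=cv2.resize(cv2.imread('pics/top0.png')[140:205,60:160],None,fx=4,fy=4,interpolation=2)
dd=cv2.resize(cv2.imread('pics/top0.png')[100:200,330:390],None,fx=2.6,fy=2.6,interpolation=2)
o=np.zeros((600,800,3),np.uint8)
for im,(y,x) in((a,(0,0)),(b,(0,400)),(c,(335,0)),(dd,(335,420))):
    im=im[:600-y,:800-x]; o[y:y+im.shape[0],x:x+im.shape[1]]=im
cv2.imwrite('pics/crop0.png',o)
E
```

```text
scene red top 313 [ 0.54428912 -0.3082919   0.15223608] [ 0.99996843  0.00635083 -0.0047754 ] -0.07786206888872992 0.07157156238891373 0.1571937436808546 mid [ 0.54114397 -0.30831188  0.1522511 ]
 allred z -0.0016654792981336541 0.1571937436808546
 white top 218 [ 0.39441553 -0.12995111  0.14705205] [ 0.54158415 -0.09313444  0.15667611]
 sock 0.05 3 [ 0.61480956 -0.303617    0.05389379] [ 0.61538921 -0.30276814  0.08339599] [ 0.61502349 -0.30328513  0.07110811]
 sock 0.118 220 [ 0.61462238 -0.32301073  0.11824048] [ 0.66204593 -0.29168223  0.1372527 ] [ 0.64238386 -0.30779338  0.12917783]
 post 0.01 0.03 1282 [0.2872 0.2436 0.01  ] [0.5807 0.6656 0.0299] [0.4971 0.3555 0.0166]
 post 0.04 0.062 146 [0.3308 0.2724 0.04  ] [0.5358 0.6673 0.062 ] [0.4513 0.4486 0.0499]
 post 0.066 0.095 313 [0.4884 0.2746 0.066 ] [0.5364 0.436  0.095 ] [0.5176 0.3538 0.0774]
 post 0.13 0.153 99 [0.4956 0.272  0.1304] [0.5339 0.4238 0.1528] [0.5195 0.346  0.1436]
 post 0.157 0.182 260 [0.494  0.2754 0.157 ] [0.5363 0.4235 0.1815] [0.5173 0.3482 0.1676]
 post 0.195 0.21 55 [0.5012 0.3231 0.1951] [0.5237 0.
[... 469 characters left out ...]
185078 -0.30265     0.07379523]
 sock 0.118 132 [ 0.59680978 -0.32284304  0.11826393] [ 0.66258212 -0.29128783  0.13949909] [ 0.63830805 -0.3059469   0.1307073 ]
 post 0.01 0.03 2147 [0.4434 0.2446 0.01  ] [0.5873 0.429  0.0218] [0.5142 0.333  0.0145]
 post 0.04 0.062 13 [0.4922 0.2727 0.0577] [0.521  0.3767 0.0618] [0.5042 0.2872 0.0603]
 post 0.066 0.095 108 [0.4918 0.2738 0.066 ] [0.5419 0.4451 0.0945] [0.5105 0.3281 0.076 ]
 post 0.13 0.153 50 [0.492  0.2728 0.1319] [0.5374 0.4342 0.1529] [0.5124 0.3307 0.1488]
 post 0.157 0.182 306 [0.4938 0.2736 0.157 ] [0.538  0.418  0.1819] [0.5181 0.3556 0.1671]
 post 0.195 0.21 86 [0.5046 0.3267 0.1952] [0.5253 0.3472 0.2083] [0.515  0.336  0.2036]
```

View pics/crop0.png

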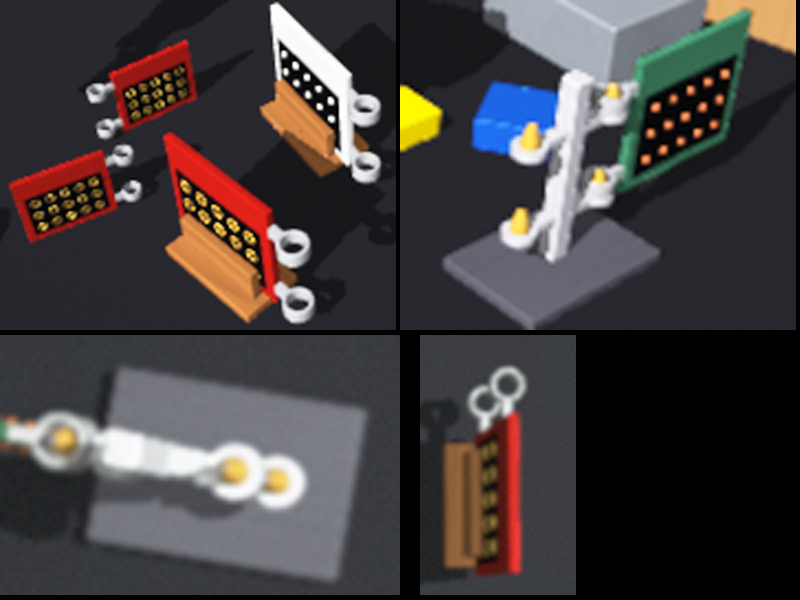

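The crop confirms the large red leaf in its slotted stand, with the sockets at +x. The empty pintles are on the near side of the post. Next I'll measure the pintle axis.

```bash
python3 - <<'E'
from h import *
from scipy.optimize import least_squares
for n in('scene','top'):
    d=dict(np.load(f'pics/{n}0.npz')); W=cloud(d); f=d['frame'].astype(int)
    yel=(f[...,0]-f[...,2]>60)
    near=(W[...,1]>.24)&(W[...,1]<.312)&(W[...,0]>.46)&(W[...,0]<.56)
    for lo,hi in((.03,.1),(.13,.2)):
        z=W[...,2]; m=near&(z>lo)&(z<hi)
        P=W[m&yel]; Q=W[m&~yel&(W[...,1]<.300)]
        print(n,lo,'pin',len(P),P.mean(0).round(4),P.min(0).round(4),P.max(0).round(4),'col',len(Q),Q.min(0).round(4),Q.max(0).round(4))
    m=near|((W[...,1]<.36)&(W[...,1]>.24)&(W[...,0]>.46)&(W[...,0]<.56))
    P=W[m&(W[...,2]>.198)]; print(' top up',P.mean(0),P.min(0),P.max(0))
    m=(W[...,2]>.008)&(W[...,2]<.03)&(W[...,0]>.4)&(W[...,0]<.6)&(W[...,1]>.2)&(W[...,1]<.43)&(f.max(-1)>60)
    k=m.astype(np.uint8); _,lab,st,_=cv2.connectedComponentsWithStats(k); i=1+st[1:,4].argmax()
    P=W[lab==i]; print(' base',cv2.minAreaRect(P[:,:2].astype(np.float32)))
    g=(W[...,1]>.43)&(W[...,2]>.05)&(W[...,2]<.2)&(f[...,1]-f[...,0]>30)
    P=W[g];c=P.mean(0);e=np.linalg.svd(P-c,full_matrices=False)[2][:2];print(' green',len(P),c,e)
E
```

```text
scene 0.03 pin 37 [0.5065 0.2854 0.0773] [0.4988 0.2752 0.0656] [0.5123 0.2951 0.0902] col 52 [0.4884 0.2719 0.0575] [0.5216 0.2975 0.0817]
scene 0.13 pin 38 [0.5069 0.2857 0.1658] [0.4982 0.2786 0.1555] [0.514  0.3019 0.1838] col 59 [0.4887 0.2719 0.1454] [0.5216 0.2993 0.1803]
 top up [0.51422206 0.3341809  0.20409373] [0.50160894 0.32309839 0.19844602] [0.52374767 0.34815008 0.20938443]
 base ((0.5138967037200928, 0.3365809917449951), (0.17391496896743774, 0.12051459401845932), 79.22855377197266)
 green 474 [0.5431268  0.49838917 0.1533551 ] [[ 0.0966396   0.53078387 -0.84197938]
 [-0.1391286  -0.83042973 -0.53947169]]
top 0.03 pin 24 [0.5064 0.2834 0.0797] [0.5014 0.2793 0.0633] [0.512  0.293  0.0922] col 88 [0.4918 0.2723 0.0577] [0.521  0.2996 0.0863]
top 0.13 pin 32 [0.5063 0.2837 0.1678] [0.5003 0.2787 0.1558] [0.5127 0.2932 0.1791] col 109 [0.4916 0.2723 0.1471] [0.523  0.2999 0.1757]
 top up [0.51514387 0.3363666  0.2040219 ] [0.50460163 0.32669009 0.198914  ] [0.52531524 0.34724014 0.20825506]
 base ((0.5156222581863403, 0.33680230379104614), (0.1711149513721466, 0.11988651752471924), 80.30960845947266)
 green 229 [0.54093563 0.49260131 0.18788194] [[ 0.16624653  0.98552057 -0.03333617]
 [ 0.15678661  0.00695859  0.98760799]]
```

Red leaf: centre (0.542, -0.308), hinge toward +x. Post axis: (0.506, 0.2865), with post x at about 260° yaw. Both agree with the sizes given. I'll move above the leaf now.

>>> apply_moves --pt "0 0 0 0 0 7.8 1" --pt "0 0 0 0 0 7.8 1" --pt "0 0 0 0 0 7.9 1" --pt "40 -24.5 0 0 0 0 1" --pt "40 -24.5 0 0 0 0 1" --pt "40 -24.5 0 0 0 0 1" --pt "40 -24.5 0 0 0 0 1" --pt "40 -24.5 0 0 0 0 1" --pt "40 -24.5 0 0 0 0 1" --pt "40 -24.5 0 0 0 0 1" --pt "40 -24.5 0 0 0 0 1" --grip_force 40

```text
time_s: 1.48
position: [0.5406, -0.307, 0.2309]
tool_rot: [[1.0, 0.001, -0.001], [0.001, -1.0, 0.0], [-0.001, -0.0, -1.0]]
ft_force: [-0.3, -0.8, 1.0]
grip_width: 0.0852
gripper_force: 0.0
```

>>> apply_moves --pt "0 0 35 0 0 0 1" --pt "0 0 35 0 0 0 1" --pt "0 0 25 0 0 0 1" --pt "0 0 14 0 0 0 1" --pt "0 0 0 0 0 0 1" --pt "0 0 0 0 0 0 0" --pt "0 0 0 0 0 0 0" --pt "0 0 0 0 0 0 0" --pt "0 0 0 0 0 0 0" --pt "0 0 0 0 0 0 0" --pt "0 0 0 0 0 0 0" --pt "0 0 0 0 0 0 0" --grip_force 60

```text
time_s: 2.98
position: [0.5396, -0.3081, 0.1227]
tool_rot: [[1.0, 0.001, 0.0], [0.001, -1.0, -0.0], [0.0, 0.0, -1.0]]
ft_force: [-1.2, 0.9, 5.4]
grip_width: 0.009
gripper_force: 59.6
```

>>> apply_moves --pt "0 0 -8 0 0 0 0" --pt "0 0 -12 0 0 0 0" --pt "0 0 -15 0 0 0 0" --pt "0 0 -15 0 0 0 0" --pt "0 0 -20 0 0 0 0" --pt "0 0 -30 0 0 0 0" --pt "0 0 -30 0 0 0 0" --pt "0 0 -30 0 0 0 0" --pt "0 0 -20 0 0 0 0" --pt "0 0 -5 0 0 0 0" --pt "0 0 0 0 0 0 0"

```text
time_s: 4.35
position: [0.5394, -0.3079, 0.3071]
tool_rot: [[1.0, 0.001, -0.0], [0.001, -1.0, 0.0], [-0.0, -0.0, -1.0]]
ft_force: [-0.1, 0.9, -3.0]
grip_width: 0.0089
gripper_force: 58.6
```

```bash
python3 - <<'E'
from h import *
o=telemetry.observe();print(o['position'],o['grip_width'],o['ft_force'],o['q'])
a=save('scene','s1');b=save('top','t1')
for n,d in(('scene',a),('top',b)):
    W=cloud(d); f=d['frame'].astype(int)
    red=(f[...,0]>110)&(f[...,1]<70)&(f[...,2]<70)&(abs(W[...,0]-.54)<.14)&(abs(W[...,1]+.31)<.06)&(W[...,2]>.1)
    P=W[red]; print(n,len(P),P.mean(0),P.min(0),P.max(0))
    s=(W[...,0]>.62)&(W[...,0]<.72)&(abs(W[...,1]+.31)<.05)&(W[...,2]>.1)
    P=W[s];print(' sock',len(P),P.min(0),P.max(0))
cv2.imwrite('pics/c1.png',np.hstack([a['frame'],b['frame']])[:,:,::-1][:,:, :][:, 60:860])
E
```

```text
[ 0.53938332 -0.30789204  0.30711022] 0.008878039764940763 [-0.09222253  0.85260725 -2.95331623] [-4.06237586e+01  2.73587246e+01  5.29557903e+01 -8.89345973e-04
  9.97078116e+01  4.93359437e+01]
scene 1058 [ 0.5656322  -0.31173549  0.28604657] [ 0.46432982 -0.35691993  0.19684054] [ 0.61675943 -0.29799932  0.38332807]
 sock 520 [ 0.62015997 -0.32424578  0.21149616] [ 0.66180076 -0.29210548  0.32134193]
top 82 [ 0.56319635 -0.30795278  0.33672399] [ 0.50709879 -0.31352185  0.33189291] [ 0.6165615  -0.30261178  0.34052332]
 sock 307 [ 0.62053291 -0.32414697  0.21194909] [ 0.66283811 -0.29197842  0.3215091 ]
```

View pics/c1.png

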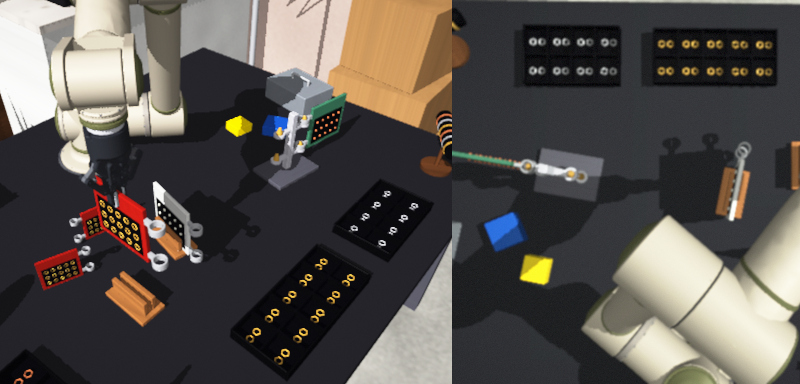

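The leaf is held level. The leaf bottom is at 0.196 m, so it clears the white leaf. Now I'll carry it across, then turn it.

>>> apply_moves --pt "-3 -20 0 0 0 0 0" --pt "-6 -37 0 0 0 0 0" --pt "-6.4 -40 0 0 0 0 0" --pt "-6.4 -40 0 0 0 0 0" --pt "-6.4 -40 0 0 0 0 0" --pt "-6.4 -40 0 0 0 0 0" --pt "-6.4 -40 0 0 0 0 0" --pt "-6.4 -40 0 0 0 0 0" --pt "-6.4 -40 0 0 0 0 0" --pt "-6.2 -38 0 0 0 0 0" --pt "-5 -25 0 0 0 0 0" --pt "-1 -10 0 0 0 0 0"

```text
time_s: 5.95
position: [0.4727, 0.103, 0.3069]
tool_rot: [[1.0, 0.002, -0.001], [0.002, -1.0, 0.0], [-0.001, -0.0, -1.0]]
ft_force: [-0.0, -0.7, -3.7]
grip_width: 0.0089
gripper_force: 58.8
```

>>> apply_moves --pt "0 0 0 0 0 -6 0" --pt "0 0 0 0 0 -7 0" --pt "0 0 0 0 0 -7 0" --pt "0 0 0 0 0 -7 0" --pt "0 0 0 0 0 -7 0" --pt "0 0 0 0 0 -8 0" --pt "0 0 0 0 0 -8 0" --pt "0 0 0 0 0 -8 0" --pt "0 0 0 0 0 -8 0" --pt "0 0 0 0 0 -7 0" --pt "0 0 0 0 0 -7 0" --pt "0 0 0 0 0 0 0"

```text
time_s: 7.45
position: [0.4734, 0.1013, 0.307]
tool_rot: [[0.175, 0.985, -0.001], [0.985, -0.175, -0.0], [-0.0, -0.001, -1.0]]
ft_force: [0.9, -0.2, -3.6]
grip_width: 0.009
gripper_force: 58.8
```

>>> apply_moves --pt "0 0 20 0 0 0 0" --pt "0 0 25 0 0 0 0" --pt "0 0 25 0 0 0 0" --pt "0 0 20 0 0 0 0" --pt "0 0 13 0 0 0 0" --pt "0 0 0 0 0 0 0" --pt "0 0 0 0 0 0 0"

```text
time_s: 8.32
position: [0.4737, 0.1018, 0.2051]
tool_rot: [[0.174, 0.985, 0.001], [0.985, -0.174, -0.0], [0.0, 0.001, -1.0]]
ft_force: [-0.7, 0.2, -3.5]
grip_width: 0.009
gripper_force: 58.9
```

```bash
cat > m.py <<'E'
from h import *
import sys
o=telemetry.observe();p=o['position'];R=o['tool_rot'];print(p.round(4),R.round(4).tolist(),o['ft_force'].round(1))
h=p+R@[.107,0,0.050]; print('pred hinge',h.round(4)); t=np.array([.506,.2865,.110]); print('shift to seat, tool mm',((t-h)@R*1000).round(1))
ims=[]
for n in('scene','top'):
    d=save(n,n+sys.argv[1]); W=cloud(d); ims.append(d['frame'])
    near=np.hypot(W[...,0]-h[0],W[...,1]-h[1])<.03
    f=d['frame'].astype(int); near&=(f[...,0]-f[...,2]<50)
    for lo,hi in((.04,.065),(-.05,-.02)):
        P=W[near&(W[...,2]>h[2]+lo)&(W[...,2]<h[2]+hi)]
        if len(P)>5:
            (cx,cy),r=cv2.minEnclosingCircle(P[:,:2].astype(np.float32)); print(n,lo,len(P),'circ',round(cx,4),round(cy,4),round(r,4),'z',P[:,2].min().round(4),P[:,2].max().round(4))
cv2.imwrite('pics/c'+sys.argv[1]+'.png',np.hstack([cv2.resize(ims[0][60:260,220:420],(400,400),interpolation=2),cv2.resize(ims[1][90:290,40:240],(400,400),interpolation=2)])[:,:,::-1])
E
python3 m.py 2
```

```text
[0.4737 0.1018 0.2051] [[0.1737, 0.9848, 0.0014], [0.9848, -0.1737, -0.0001], [0.0002, 0.0014, -1.0]] [-0.7  0.2 -3.5]
pred hinge [0.4923 0.2072 0.1551]
shift to seat, tool mm [80.4 -0.4 45.1]
scene 0.04 123 circ 0.4886 0.2001 0.0218 z 0.1998 0.2196
scene -0.05 108 circ 0.487 0.2019 0.0214 z 0.1115 0.1296
```

View pics/c2.png

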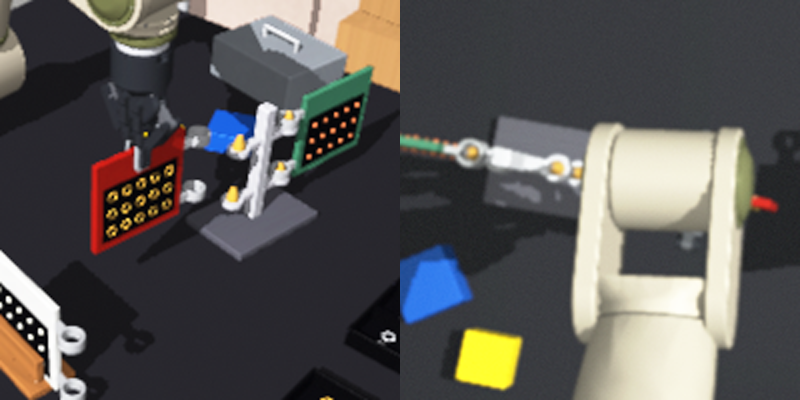

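The leaf is aligned and pointing along the post x, raised by about 45 mm. Now I'll slide it in 80 mm.

>>> apply_moves --pt "12 0 0 0 0 0 0" --pt "15 0 0 0 0 0 0" --pt "15 0 0 0 0 0 0" --pt "15 0 0 0 0 0 0" --pt "13 0 0 0 0 0 0" --pt "10 0 0 0 0 0 0" --pt "0 0 0 0 0 0 0" --pt "0 0 0 0 0 0 0"

```text
time_s: 9.43
position: [0.487, 0.1805, 0.2043]
tool_rot: [[0.173, 0.985, -0.0], [0.985, -0.173, -0.0], [-0.0, -0.0, -1.0]]
ft_force: [-0.8, -0.8, -3.7]
grip_width: 0.0092
gripper_force: 58.9
```

```bash
python3 m.py 3; python3 - <<'E'
import cv2,numpy as np
a=cv2.imread('pics/scene3.png')[90:190,300:400];cv2.imwrite('pics/c3b.png',cv2.resize(a,(600,600),interpolation=2))
E
```

```text
[0.487  0.1805 0.2043] [[0.1732, 0.9849, -0.0002], [0.9849, -0.1732, -0.0002], [-0.0002, -0.0001, -1.0]] [-0.8 -0.8 -3.7]
pred hinge [0.5056 0.2859 0.1543]
shift to seat, tool mm [ 0.7  0.3 44.3]
scene 0.04 115 circ 0.5003 0.2793 0.0228 z 0.1999 0.2179
scene -0.05 102 circ 0.4997 0.2822 0.0211 z 0.1107 0.1294
```

View pics/c3b.png

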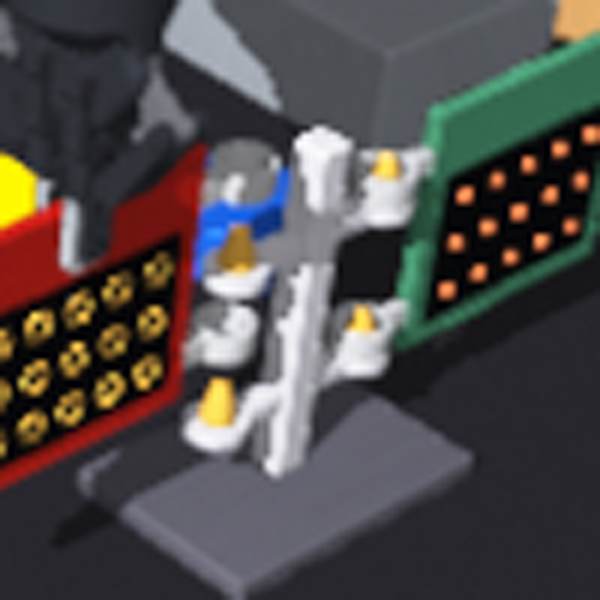

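In the crop, the upper socket (245,175) is directly over the upper pintle tip (238,230), and the lower socket (222,335) over the lower tip (218,380), allowing for the lean of the vertical in this view. Lowering in two stages.

>>> apply_moves --pt "0 0 8 0 0 0 0" --pt "0 0 8 0 0 0 0" --pt "0 0 6 0 0 0 0" --pt "0 0 4 0 0 0 0" --pt "0 0 4 0 0 0 0" --pt "0 0 0 0 0 0 0" --grip_force 40

```text
time_s: 10.28
position: [0.487, 0.1807, 0.1741]
tool_rot: [[0.173, 0.985, -0.0], [0.985, -0.173, -0.0], [-0.0, -0.0, -1.0]]
ft_force: [0.3, 0.3, -3.7]
grip_width: 0.009
gripper_force: 58.8
```

>>> apply_moves --pt "0 0 3 0 0 0 0" --pt "0 0 3 0 0 0 0" --pt "0 0 2 0 0 0 0" --pt "0 0 2 0 0 0 0" --pt "0 0 0 0 0 0 0"

```text
time_s: 10.9
position: [0.487, 0.1807, 0.1642]
tool_rot: [[0.173, 0.985, -0.0], [0.985, -0.173, -0.0], [-0.0, -0.0, -1.0]]
ft_force: [0.6, 0.3, -3.0]
grip_width: 0.0092
gripper_force: 58.8
```

>>> apply_moves --pt "0 0 1 0 0 0 0" --pt "0 0 1 0 0 0 0" --pt "0 0 1 0 0 0 0" --pt "0 0 1 0 0 0 0" --pt "0 0 0 0 0 0 0"

```text
time_s: 11.52
position: [0.4872, 0.1808, 0.1605]
tool_rot: [[0.173, 0.985, 0.0], [0.985, -0.173, 0.0], [0.0, 0.0, -1.0]]
ft_force: [-0.4, 0.2, -1.3]
grip_width: 0.009
gripper_force: 59.2
```

```bash
python3 m.py 4; python3 - <<'E'
import cv2,numpy as np
a=cv2.imread('pics/scene4.png')[90:190,300:400];cv2.imwrite('pics/c4b.png',cv2.resize(a,(600,600),interpolation=2))
E
```

```text
[0.4872 0.1808 0.1605] [[0.1731, 0.9849, 0.0003], [0.9849, -0.1731, 0.0003], [0.0003, 0.0003, -1.0]] [-0.4  0.2 -1.3]
pred hinge [0.5057 0.2862 0.1105]
shift to seat, tool mm [0.4 0.2 0.5]
scene 0.04 118 circ 0.5072 0.286 0.0298 z 0.1518 0.1754
scene -0.05 109 circ 0.5052 0.2872 0.0291 z 0.061 0.0876
```

View pics/c4b.png

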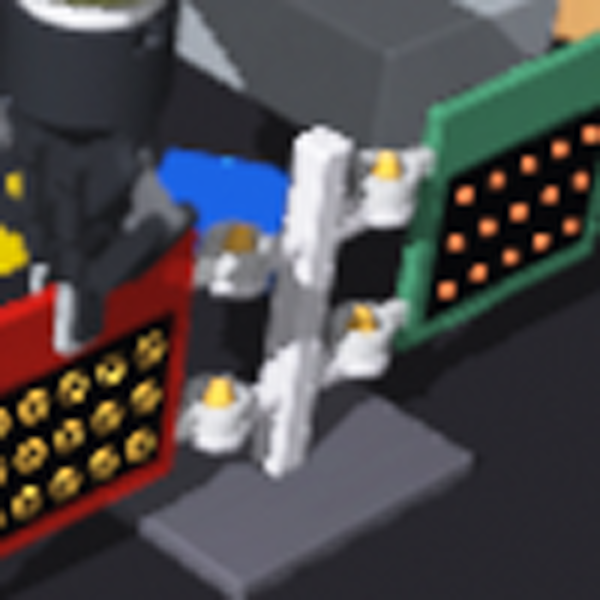

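Both pintle tips now show through their sockets at (240,240) and (218,392), and the load has mostly come off the wrist. I'll release and retreat.

>>> apply_moves --pt "0 0 0.5 0 0 0 0" --pt "0 0 0 0 0 0 0.3" --pt "0 0 0 0 0 0 0.6" --pt "0 0 0 0 0 0 1" --pt "0 0 0 0 0 0 1" --pt "0 0 0 0 0 0 1" --pt "0 0 -15 0 0 0 1" --pt "0 0 -25 0 0 0 1" --pt "0 0 -35 0 0 0 1" --pt "0 0 -35 0 0 0 1" --pt "0 0 0 0 0 0 1" --pt "0 0 0 0 0 0 1"

```text
time_s: 13.12
position: [0.4868, 0.1807, 0.2691]
tool_rot: [[0.173, 0.985, -0.001], [0.985, -0.173, -0.0], [-0.0, -0.001, -1.0]]
ft_force: [-0.3, 0.1, 0.0]
grip_width: 0.0855
gripper_force: 0.0
```

>>> apply_moves --pt "0 0 -15 0 0 0 1" --pt "-40 0 0 0 0 0 1" --pt "-40 0 0 0 0 0 1" --pt "-40 0 0 0 0 0 1" --pt "-40 0 0 0 0 0 1" --pt "-30 0 0 0 0 0 1" --pt "0 0 0 0 0 0 1" --pt "0 0 0 0 0 0 1" --pt "0 0 0 0 0 0 1" --pt "0 0 0 0 0 0 1"

```text
time_s: 14.38
position: [0.4542, -0.0058, 0.2847]
tool_rot: [[0.172, 0.985, -0.0], [0.985, -0.172, 0.0], [0.0, -0.0, -1.0]]
ft_force: [-0.6, 0.4, 0.2]
grip_width: 0.0852
gripper_force: 0.0
```

```bash
python3 - <<'E'
from h import *
o=telemetry.observe();print(o['position'],o['ft_force'],o['time_s'])
a=save('scene','s5');b=save('top','t5')
c=lambda im,y,x:cv2.resize(im[y:y+200,x:x+200],(400,400),interpolation=2)
cv2.imwrite('pics/c5.png',np.hstack([c(a['frame'],60,220),c(b['frame'],90,40)])[:,:,::-1])
for n,d in(('s',a),('t',b)):
    W=cloud(d);f=d['frame'].astype(int)
    m=(f[...,0]>110)&(f[...,1]<70)&(f[...,2]<70)&(abs(W[...,0]-.49)<.12)&(abs(W[...,1]-.18)<.12)&(W[...,2]>.18)
    P=W[m]; print(n,len(P),P.mean(0),P.min(0),P.max(0))
E
```

```text
[ 0.45424029 -0.00577586  0.28469545] [-0.64729092  0.38668632  0.15005884] 14.375
s 111 [0.49038678 0.1884655  0.18416904] [0.47177667 0.10495367 0.18003188] [0.50334643 0.25046918 0.19195578]
t 182 [0.48832382 0.18359434 0.19091521] [0.45881956 0.0621076  0.18003118] [0.49942835 0.24894416 0.56350994]
```

View pics/c5.png

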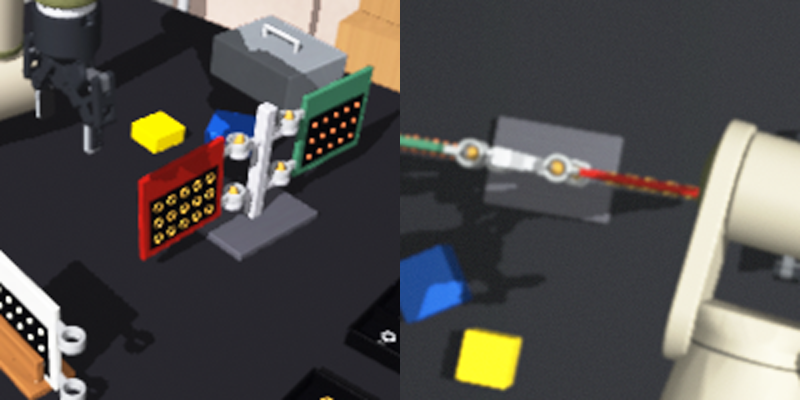

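The leaf hangs on both pintles with the gripper clear of it, and the white leaf is still in its stand. Handing the job in.

```bash
python3 -c "
from h import *
print(env.close_job())"
```

```text
the job is handed in; nothing more can be done
None
```

The red leaf hangs fully down on both pintles and is released, the white leaf still stands in its stand, and I handed the job in after about 14.5 s of robot time; no verdict came back.

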